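# Make up a weight set for the infusion press

### The job

Make up a set of stoneware weights for the infusion jar's press: try the white sleeve weights on the gauge pin, and stand those that will not slide right down over it in the white reject tray, never on the scale. Add usable ones, standing, to the scale pan one at a time until the pointer rests in the green sector, without ever pressing it into the red; any usable ones left over stay standing on the open worktop. Do not disturb the jigger or the spice jar.

Things in the scene. Friction and masses are not known exactly. Their poses are not given: they have to be found in the camera images.
- w1_mid (a point): press weight 1: white stoneware sleeve with two thin brown bands, standing, 60 mm across, 50 mm high, smooth sides, bore upright through its middle; this point is its centre, 25 mm above its foot; z is its bore. Bores differ from one weight to another: wide ones (23 mm) fit the gauge pin, narrow ones (14 mm) do not. Mass unmarked, anything from 160 to 280 g. May be absent
- w2_mid (a point): press weight 2: white stoneware sleeve with two thin brown bands, standing, 60 mm across, 50 mm high, smooth sides, bore upright through its middle; this point is its centre, 25 mm above its foot; z is its bore. Bores differ from one weight to another: wide ones (23 mm) fit the gauge pin, narrow ones (14 mm) do not. Mass unmarked, anything from 160 to 280 g. May be absent
- w3_mid (a point): press weight 3: white stoneware sleeve with two thin brown bands, standing, 60 mm across, 50 mm high, smooth sides, bore upright through its middle; this point is its centre, 25 mm above its foot; z is its bore. Bores differ from one weight to another: wide ones (23 mm) fit the gauge pin, narrow ones (14 mm) do not. Mass unmarked, anything from 160 to 280 g. May be absent
- w4_mid (a point): press weight 4: white stoneware sleeve with two thin brown bands, standing, 60 mm across, 50 mm high, smooth sides, bore upright through its middle; this point is its centre, 25 mm above its foot; z is its bore. Bores differ from one weight to another: wide ones (23 mm) fit the gauge pin, narrow ones (14 mm) do not. Mass unmarked, anything from 160 to 280 g. May be absent
- w5_mid (a point): press weight 5: white stoneware sleeve with two thin brown bands, standing, 60 mm across, 50 mm high, smooth sides, bore upright through its middle; this point is its centre, 25 mm above its foot; z is its bore. Bores differ from one weight to another: wide ones (23 mm) fit the gauge pin, narrow ones (14 mm) do not. Mass unmarked, anything from 160 to 280 g. May be absent
- w6_mid (a point): press weight 6: white stoneware sleeve with two thin brown bands, standing, 60 mm across, 50 mm high, smooth sides, bore upright through its middle; this point is its centre, 25 mm above its foot; z is its bore. Bores differ from one weight to another: wide ones (23 mm) fit the gauge pin, narrow ones (14 mm) do not. Mass unmarked, anything from 160 to 280 g. May be absent
- gauge: pin gauge, fixed: dark round foot 80 mm across and 12 mm high with a green ring on it, and an upright steel pin of 18 mm diameter that rises from the foot to 58 mm above the worktop (tip slightly chamfered); origin under the pin at worktop level. A usable weight slides down until it stands on the foot (its centre then 37 mm above the worktop); one with a narrow bore stays sitting on the tip of the pin (centre 83 mm above the worktop)
- pan: square steel pan of the spring scale, 200 x 200 mm, rim 8 mm high; origin at the centre of its upper face, 95 mm above the worktop when empty; x, y along its edges. Sinks 3.3 mm per 100 g, at most 45 mm. The scale's body is fixed; its tilted dial, 116 mm across and up to 95 mm high, stands 143 mm to the pan's -x side. The dispenser's tap juts out overhead, behind the right far corner
- pointer (a joint): red pointer of the scale's dial, rad, 0 with the pan empty (lower left), turning clockwise by 0.327 rad per 100 g; small ticks every 100 g. The green sector lies from 1.50 rad to 2.45 rad (460 g to 750 g); the red sector begins at 4.2 rad (1280 g) and must never be reached
- tray: loose white plastic reject tray, 216 mm (x) by 92 mm (y), lip 21 mm high all round, floor 3 mm above the worktop and 198 mm by 74 mm inside; origin at the centre of its underside
- drink_dispenser: tall drink dispenser on a wooden stand, fixed, behind the work; origin at the centre of its foot, front legs from 100 mm nearer the robot. Its tap juts out overhead towards the robot: lowest point 0.35 m above the worktop, 140 mm nearer the robot than the origin and 60 mm to the right of it: swing the arm past on the near side
- jigger_mid (a point): bystander: steel double jigger, 45 mm across, 80 mm high; its centre
- spice_jar_mid (a point): bystander: spice jar with a gold cap, 42 mm across, 106 mm high; its centre
There are look-alikes about, which are no part of the job. Leave any pink, turquoise or yellow look-alike of the part that bears w6_mid alone.

How it is judged:
By the outcome, as a careful person would: the job done as asked, in the order asked, and still so for the second after the job is handed in, with the robot touching nothing.
Of w1, w3, w4, w6 only 3 to 4 are there at a start; the rules pass over those that are not, and their reading is None.
Of w2, w5 only 1 to 2 are there at a start; the rules pass over those that are not, and their reading is None.
At some moment in a run one of w1, w2, w3, w4, w5, w6 may be knocked a few centimetres aside while the robot is not near it.
It also fails if it takes over 210 s, if anything falls off the work surface, if the arm or the gripper's body presses on something with over 40 N, if the wrist force passes 120 N, or if a joint passes its speed limit or range.

### The arm

A 6-joint arm with a two-finger parallel gripper is mounted at the origin on a cart in front of the work surface, level with it; the furniture and walls round the work are solid. World frame = base frame: x ahead of the robot, y to its left, z up, the work surface at z = 0. Lengths are in mm, angles in rad, forces in N, time in s.
With the tool pointing down it reaches from about 300 to 850 mm from the base axis. Payload 5.4 kg.
Tool frame: the origin (TCP) lies on the mounting face of the last link; the fingertips stand 173 mm ahead of it and the grasp point (between the pads) lies 155 mm ahead of it; z points along the fingers, y is the direction in which the jaws open and shut (so a half turn about z gives the same grasp; the last joint's range is limited). The gripper opens to 85 mm and grips with 20 to 120 N. Pads are 22 mm wide; open, the fingers measure 114 mm over their backs; the gripper's body (76 mm by 85 mm) begins 54 mm behind the grasp point. The pads swing forward as they close: fully open they stand 13 mm farther back than shut.
Start: joints at [0.993, 0.158, 1.597, -0, 1.386, -0.21], TCP at [206.758, 536.525, 404.699] pointing down, gripper open.
Joint ranges: [-2.91, 2.91], [-0.94, 2.29], [0.18, 2.7], [-1.29, 4.43], [0.17, 2.64], [-3, 3]. Speed limits (rad/s): [2.57, 2.57, 3.14, 3.14, 3.14, 3.14].

### API

Orientations are given as a unit quaternion [x, y, z, w].
In Python, from bench import robot gives the robot as it stands.
- The arm moves only by the tool carry_out, never from a script. Its argument "moves" is a list of rows, each a list of 6 numbers: the shift along the world's x, y, z in units of 0.025 m (1.0 is 0.025 m), then the turn, a rotation vector about the world's x, y, z in units of 0.1 rad (1.0 is 0.1 rad). A call has 1 to 10 rows; each row shifts and turns the pose as measured when the row begins; what a row does not reach is not made up. A row lasts 1/10 s, in which the tool goes at most 50 mm and 8.59 degrees, less where a joint would pass 70% of its speed; a pose out of reach is approached as far as the arm can. A call with a number of a shift or a turn outside -1 to 1 is refused whole. A call with a gripper value outside its range is refused whole. "jaw" is the gripper command: -1 is fully open, 1 is shut, values between are in proportion, set as the call begins (left out, the last holds). The fingers move at their own pace and stop on an object; "newtons" is the grip in N (left out, the last holds). Time passes only in rows, so rows that do not move let the fingers close. It gives the time, the measured TCP pose, the force and the opening at its end, in the units of the state.
- robot.get_obs(): the state, without advancing time (a new reading comes with each control period).
- robot.camera(name): name is "side" or "top"; returns the picture (400x640x3 uint8, blue, green, red); there is no depth.
- robot.get_calibration(name): a dict with "fx", "fy", "cx", "cy" (pixels), "world_to_cam" (4x4, takes a point from world to camera coordinates). Camera axes: x right, y down, z forward; pixel columns grow to the right and rows downward; lengths in mm; the calibration is good to about 2 mm. A picture is of the moment at which its call begins. get_calibration takes no time and is no camera call.
- robot.job_done(): hands the job in, once; it reports no verdict.
Trained networks look in the newest picture that a camera, given by its name, has taken for a name from the list of things; names that differ only in an ending like _2 or _b are one class to them, and where a whole thing is asked for, a point or a joint stands for the part that bears it (a point fixed in the world has none). Each returns a list of dicts, best first, with "confidence" (0 to 1); they miss things now and then, are a little off and sometimes report something else, mostly with a low value. They report only what shows in the picture. A call takes as long as a camera call. They do not tell look-alikes from the thing itself.
- robot.recognise(camera, target): "xy" ([column, row] in pixels, amid what is visible of it).
- robot.landmark_of(camera, target): "xy" ([column, row] in pixels: a listed point, or the origin of a listed thing).
The state is a dict: "time_s": time; "joints": joint angles; "qd": joint speeds; "tau": joint torques, N m; "ee_pos": TCP position; "orientation": TCP orientation; "contact_force": force on the tool from outside, world axes, zero at the start; "wrist_torque": the same for the moment, N m; "grip_width": opening from 0.0 (shut) to 1.0 (fully open).
Only numpy, scipy, OpenCV 4.12 (cv2) and the standard library are available. Lean on these libraries where they do the work, as an engineer would, in place of code of your own. Each camera call takes 0.05 s, during which the arm holds its last target. There are 200 camera calls.

## Working session

There is one attempt and no reset: what is moved stays moved. The work goes in short steps, Python scripts to look and compute and a tool call to move; the robot and the scene stay as the last step left them, time stands still between calls to the robot, and variables do not carry over. Pictures are saved under pics/ and viewed, about 12 in all and at most 16, crops included, and the job is handed in when it is done.

Besides the shell and the picture viewer there is one more tool, called after "Request:" as a command line: name --pt "numbers of a row" for each row, then --argument value for the rest. carry_out: Moves the arm, as the interface text tells. Shifts and turns lie within -1 to 1; 1 stands for 0.025 m of shift or 0.1 rad of turn. Its arguments: {"type":"object","properties":{"moves":{"type":"array"},"jaw":{"type":"number"},"newtons":{"type":"number"}},"required":["moves"]}

```bash
mkdir -p pics; ls; cat > h.py <<'E'
import numpy as np, cv2, sys
from bench import robot
def px2w(cam,xy,z):
    c=robot.get_calibration(cam); M=np.array(c["world_to_cam"]); R,t=M[:3,:3],M[:3,3]
    d=R.T@np.array([(xy[0]-c["cx"])/c["fx"],(xy[1]-c["cy"])/c["fy"],1.]); o=-R.T@t
    return o+d*(z-o[2])/d[2]
def w2px(cam,p):
    c=robot.get_calibration(cam); q=np.array(c["world_to_cam"])@np.r_[p,1.]
    return np.array([c["fx"]*q[0]/q[2]+c["cx"],c["fy"]*q[1]/q[2]+c["cy"]])
def snap(cam,name,crop=None,s=1):
    im=robot.camera(cam)
    if crop: im=im[crop[1]:crop[3],crop[0]:crop[2]]
    if s!=1: im=cv2.resize(im,None,fx=s,fy=s,interpolation=cv2.INTER_CUBIC)
    cv2.imwrite(f"pics/{name}.png",im)
E
python3 - <<'E'
from h import *
snap("top","t0"); snap("side","s0")
print({k:np.round(v,3) for k,v in robot.get_obs().items()})
for cam in("top","side"):
  M=np.array(robot.get_calibration(cam)["world_to_cam"]);print(cam,-M[:3,:3].T@M[:3,3],M[:3,:3].round(2).tolist())
for n,z in(("w1_mid",25),("gauge",0),("pan",95),("tray",0),("jigger_mid",40),("spice_jar_mid",53)):
  for r in robot.landmark_of("top",n): print(n,np.round(r["xy"]),round(r["confidence"],2),px2w("top",r["xy"],z).round())
for n,z in(("w1_mid",25),("gauge",0),("pan",95)):
  for r in robot.landmark_of("side",n): print("side",n,np.round(r["xy"]),round(r["confidence"],2),px2w("side",r["xy"],z).round())
E
```

```text
pics
{'time_s': np.float64(0.1), 'joints': array([ 0.993,  0.159,  1.598,  0.   ,  1.386, -0.21 ]), 'qd': array([-0.002, -0.001, -0.003,  0.001,  0.001, -0.   ]), 'tau': array([ 0.0000e+00, -3.9699e+01, -3.3234e+01, -0.0000e+00,  4.0000e-03,
        0.0000e+00]), 'ee_pos': array([206.636, 536.316, 403.807]), 'orientation': array([ 0.183,  0.983, -0.001, -0.   ]), 'contact_force': array([ 0.219, -0.152,  0.013]), 'wrist_torque': array([-0.007,  0.004,  0.021]), 'grip_width': np.float64(1.005)}
top [ 381.13826755   -4.2684941  1177.70340351] [[-0.02, -1.0, 0.02], [-0.99, 0.02, -0.15], [0.15, -0.02, -0.99]]
side [  480.26871343 -1142.1577639    929.30291236] [[1.0, -0.05, -0.01], [-0.04, -0.59, -0.81], [0.03, 0.81, -0.59]]
w1_mid [204. 239.] 0.8 [453. 312.  25.]
gauge [401. 253.] 0.88 [ 400. -264.    0.]
pan [334. 200.] 0.74 [550. -64.  95.]
tray [166. 227.] 0.59 [494. 430.   0.]
jigger_mid [208. 166.] 0.72 [667. 301.  40.]
spice_jar_mid [206. 282.] 0.77 [331. 295.  53.]
side w1_mid [318. 263.] 0.3 [ 513. -251.   25.]
side gauge [280. 275.] 0.92 [ 387. -269.   -0.]
side pan [327. 209.] 0.86 [553. -60.  95.]
side pan [319. 264.] 0.64 [ 513. -320.   95.]
```

View pics/t0.png

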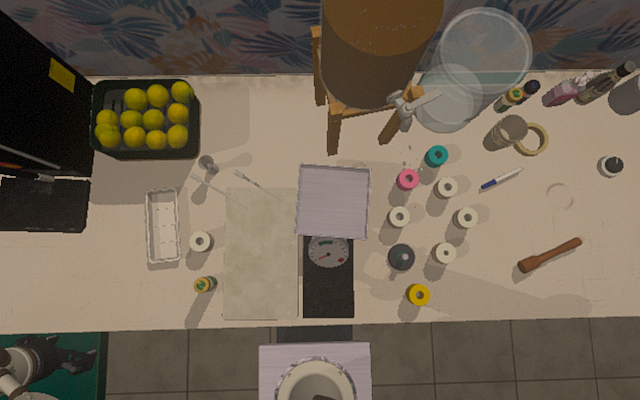

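View pics/s0.png

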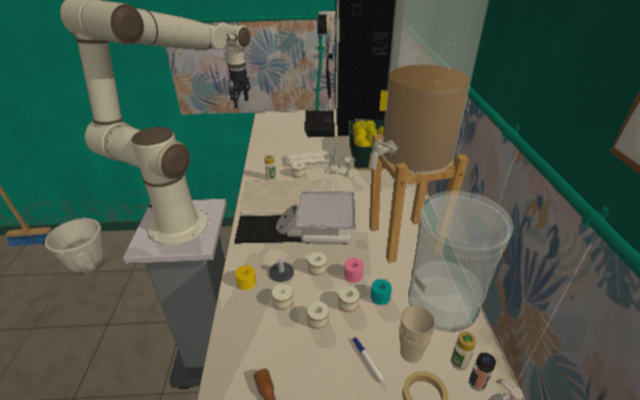

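The five white sleeves in the top view are at about (200,241), (447,187), (399,217), (467,217) and (445,253). The pink (408,179), turquoise (437,155) and yellow (418,295) ones are look-alikes. I'll confirm this in an enlarged crop and measure.

```bash
python3 - <<'E'
from h import *
im=robot.camera("top")
a=cv2.resize(im[140:310,375:490],None,fx=4.5,fy=4.5,interpolation=cv2.INTER_CUBIC)[:600]
b=cv2.resize(im[215:265,185:220],None,fx=4.5,fy=4.5,interpolation=cv2.INTER_CUBIC)
c=np.zeros((600,a.shape[1]+b.shape[1],3),np.uint8); c[:a.shape[0],:a.shape[1]]=a[:600]; c[:b.shape[0],a.shape[1]:]=b
d=cv2.resize(im[233:270,305:352],None,fx=3.3,fy=3.3,interpolation=cv2.INTER_CUBIC); c[300:300+d.shape[0],a.shape[1]:a.shape[1]+d.shape[1]]=d[:,:b.shape[1]]
cv2.imwrite("pics/c1.png",c)
g=cv2.cvtColor(cv2.resize(im,None,fx=4,fy=4,interpolation=cv2.INTER_CUBIC),cv2.COLOR_BGR2GRAY)
c0=robot.get_calibration("top");print(c0["fx"])
for u,v in((200,241),(447,187),(399,217),(467,217),(445,253)):
  p=g[4*v-30:4*v+30,4*u-30:4*u+30]
  # bore: dark blob at centre on top face
  o,m=cv2.threshold(p,0,255,cv2.THRESH_BINARY_INV+cv2.THRESH_OTSU); 
  n,l,s,ce=cv2.connectedComponentsWithStats(m)
  for i in range(1,n):
    x,y,w,h,ar=s[i]
    if x>2 and y>2 and x+w<58 and y+h<58 and ar>60:
      q=((4*u-30+ce[i][0]+.5)/4-.5,(4*v-30+ce[i][1]+.5)/4-.5); print((u,v),"bore",np.round(q,2),"area",ar,px2w("top",q,50).round(1))
for n,z in (("w1_mid",25),("tray",0)):
  for r in robot.recognise("top",n): print(n,np.round(r["xy"],1),round(r["confidence"],2),px2w("top",r["xy"],z).round())
print("tap",px2w("top",(400,100),350))
E
```

```text
394.55322698264285
(200, 241) bore [199.08 240.7 ] area 799 [447.3 318.   50. ]
(447, 187) bore [447.54 186.37] area 751 [ 588.6 -401.5   50. ]
(399, 217) bore [399.42 215.98] area 795 [ 504.7 -255.3   50. ]
(467, 217) bore [467.4  217.04] area 772 [ 497.2 -452.8   50. ]
(445, 253) bore [445.68 252.48] area 311 [ 397.1 -382.1   50. ]
w1_mid [201.9 239.5] 0.61 [452. 317.  25.]
tray [167.  225.5] 0.82 [498. 428.   0.]
tap [ 730.22727347 -203.96891008  350.        ]
```

View pics/c1.png

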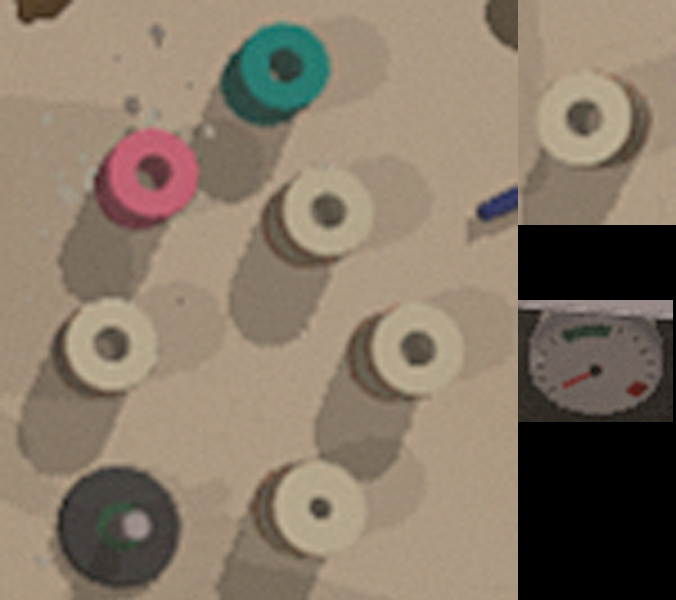

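Request:
carry_out --pt "0.96 -0.87 -0.5 0 0 0.37" --pt "0.96 -0.87 -0.5 0 0 0.37" --pt "0.96 -0.87 -0.5 0 0 0.37" --pt "0.96 -0.87 -0.5 0 0 0.37" --pt "0.96 -0.87 -0.5 0 0 0.37" --pt "0.96 -0.87 -0.5 0 0 0.37" --pt "0.96 -0.87 -0.5 0 0 0.37" --pt "0.96 -0.87 -0.5 0 0 0.37" --pt "0.96 -0.87 -0.5 0 0 0.37" --pt "0.96 -0.87 -0.5 0 0 0.37" --jaw -1 --newtons 30

```text
time_s: 1.7
ee_pos: [452.2, 313.0, 279.4]
orientation: [-0.013, 1.0, 0.005, 0.002]
contact_force: [0.3, 0.1, 0.2]
grip_width: 1.0
```

```bash
cat >> h.py <<'E'
def pose():
    o=robot.get_obs(); x,y,z,w=o["orientation"]
    from scipy.spatial.transform import Rotation as R
    m=R.from_quat(o["orientation"]).as_matrix()
    print("t",round(o["time_s"],1),"tcp",np.round(o["ee_pos"],1),"jaw",round(np.arctan2(m[1,1],m[0,1]),3),"z",m[:,2].round(3),"F",np.round(o["contact_force"],1),"w",round(o["grip_width"],3),"j",np.round(o["joints"],2))
E
python3 - <<'E'
from h import *
pose()
q=(134.5/4.5+375-.4,525/4.5+140-.4);print("pin tip",px2w("top",q,58));print("foot",px2w("top",(119/4.5+374.6,527/4.5+139.6),12))
E
```

```text
t 1.7 tcp [452.2 313.  279.4] jaw 1.596 z [ 0.004  0.009 -1.   ] F [0.3 0.1 0.2] w 1.0 j [ 0.38  0.22  1.78  0.01  1.13 -1.22]
pin tip [ 389.23268828 -261.67939969   58.        ]
foot [ 388.52345259 -262.01943783   12.        ]
```

Request:
carry_out --pt "-0.1 0.1 -0.8 0 0 -0.1" --pt "-0.1 0.1 -0.8 0 0 -0.1" --pt "0 0 -0.8 0 0 -0.05" --pt "0 0 -0.8 0 0 0" --pt "0 0 -0.75 0 0 0" --pt "0 0 0 0 0 0"

```text
time_s: 2.3
ee_pos: [451.0, 314.0, 176.8]
orientation: [0.004, 1.0, 0.004, 0.003]
contact_force: [-0.3, -0.0, -0.2]
grip_width: 1.0
```

Request:
carry_out --pt "0 0 0 0 0 0" --pt "0 0 0 0 0 0" --pt "0 0 0 0 0 0" --pt "0 0 0 0 0 0" --pt "0 0 0 0 0 0" --pt "0 0 0 0 0 0" --jaw 1

```text
time_s: 2.9
ee_pos: [452.2, 314.8, 180.4]
orientation: [0.004, 1.0, 0.005, 0.005]
contact_force: [0.1, -0.7, -2.5]
grip_width: 0.697
```

```bash
python3 - <<'E'
from h import *
pose(); snap("side","s1",(220,120,380,220),4)
E
```

```text
t 2.9 tcp [452.2 314.8 180.4] jaw 1.563 z [ 0.01   0.011 -1.   ] F [ 0.1 -0.7 -2.5] w 0.697 j [ 0.39  0.38  1.82  0.01  0.93 -1.18]
```

View pics/s1.png

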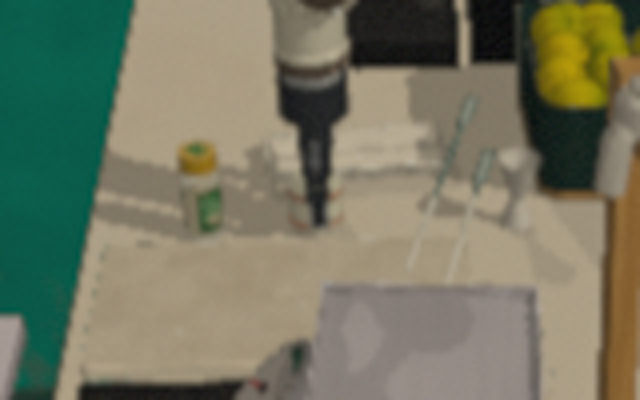

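Request:
carry_out --pt "0 0 0 0 0 0" --pt "0 0 0 0 0 0" --pt "0 0 0 -0.1 0.1 -0.3" --pt "-0.05 0 0 0 0 -1" --pt "-0.05 0 0 0 0 -1" --pt "-0.05 0 0 0 0 -1" --pt "0 0 0 0 0 -1" --pt "0 0 0 0 0 -1" --pt "0 0 0 0 0 -1" --pt "0 0 0 0 0 -1" --jaw -1

```text
time_s: 3.95
ee_pos: [450.3, 315.5, 183.1]
orientation: [0.374, 0.927, 0.001, 0.003]
contact_force: [-0.3, -0.4, 0.2]
grip_width: 0.998
```

Request:
carry_out --pt "0 0 0 0 0 -1" --pt "0 0 0 0 0 -1" --pt "0 0 0 0 0 -1" --pt "0 0 0 0 0 -1" --pt "0 0 0 0 0 -1" --pt "0 0 0 0 0 -1" --pt "0 0 0 0 0 -1" --pt "0 0 0 0 0 -1" --pt "0 0 0 0 0 0"

```text
time_s: 4.85
ee_pos: [452.1, 316.2, 185.5]
orientation: [0.718, 0.696, 0.002, 0.005]
contact_force: [0.6, -0.5, -0.3]
grip_width: 1.0
```

```bash
python3 - <<'E'
from h import *
pose()
E
```

```text
t 4.8 tcp [452.1 316.2 185.5] jaw -0.031 z [ 0.009 -0.004 -1.   ] F [ 0.6 -0.5 -0.3] w 1.0 j [ 0.39  0.38  1.81 -0.01  0.95  0.43]
```

Request:
carry_out --pt "-0.04 -0.05 -0.2 0.04 0.09 0.3" --pt "0 0 0 0 0 0"

```text
time_s: 5.05
ee_pos: [451.4, 315.0, 180.9]
orientation: [0.705, 0.709, 0.0, 0.0]
contact_force: [-0.6, 0.2, -0.4]
grip_width: 0.998
```

Request:
carry_out --pt "0 0 0 0 0 0" --pt "0 0 0 0 0 0" --pt "0 0 0 0 0 0" --pt "0 0 0 0 0 0" --pt "0 0 0 0 0 0" --jaw 1

```text
time_s: 5.55
ee_pos: [451.6, 315.2, 181.6]
orientation: [0.705, 0.71, 0.001, 0.0]
contact_force: [-0.4, -1.2, -0.4]
grip_width: 0.703
```

```bash
python3 - <<'E'
from h import *
pose()
E
```

```text
t 5.5 tcp [451.6 315.2 181.6] jaw 0.007 z [ 0.002  0.    -1.   ] F [-0.4 -1.2 -0.4] w 0.703 j [ 0.39  0.38  1.81 -0.    0.94  0.38]
```

Request:
carry_out --pt "0 0 1 0 0 0" --pt "0 0 1 0 0 0" --pt "0 -0.3 1 0 0 0" --pt "0 -0.6 1 0 0 0" --pt "-0.1 -1 0.8 0 0 0" --pt "-0.1 -1 0 0 0 0" --pt "-0.1 -1 0 0 0 0" --pt "-0.1 -1 0 0 0 0" --pt "-0.1 -1 0 0 0 0" --pt "-0.1 -1 0 0 0 0"

```text
time_s: 6.55
ee_pos: [432.5, 138.2, 302.8]
orientation: [0.702, 0.712, -0.002, -0.0]
contact_force: [-0.8, 0.2, -0.7]
grip_width: 0.7
```

Request:
carry_out --pt "-0.1 -1 0 0 0 0" --pt "-0.1 -1 0 0 0 0" --pt "-0.1 -1 0 0 0 0" --pt "-0.1 -1 0 0 0 0" --pt "-0.1 -1 0 0 0 0" --pt "-0.1 -1 0 0 0 0" --pt "-0.1 -1 0 0 0 0" --pt "-0.1 -1 0 0 0 0" --pt "-0.1 -1 0 0 0 0" --pt "-0.1 -1 0 0 0 0"

```text
time_s: 7.55
ee_pos: [402.4, -121.1, 299.8]
orientation: [0.702, 0.712, -0.003, -0.002]
contact_force: [0.3, -0.4, -2.2]
grip_width: 0.702
```

```bash
python3 - <<'E'
from h import *
pose()
E
```

```text
t 7.5 tcp [ 402.4 -121.1  299.8] jaw 0.014 z [-0.007 -0.002 -1.   ] F [ 0.3 -0.4 -2.2] w 0.702 j [-0.58 -0.14  2.12 -0.01  1.17 -0.59]
```

Request:
carry_out --pt "-0.1 -0.9 0 0 0 0" --pt "-0.1 -0.9 0 0 -0.03 -0.07" --pt "-0.1 -0.9 -0.3 0 -0.03 0" --pt "-0.1 -0.9 -0.3 0 0 0" --pt "0 -0.9 -0.3 0 0 0" --pt "0 -0.9 -0.3 0 0 0" --pt "0 0 0 0 0 0" --pt "0 0 0 0 0 0"

```text
time_s: 8.35
ee_pos: [389.4, -263.3, 266.9]
orientation: [0.706, 0.708, -0.001, -0.001]
contact_force: [-0.5, -0.4, -2.9]
grip_width: 0.702
```

```bash
python3 - <<'E'
from h import *
pose()
E
```

```text
t 8.3 tcp [ 389.4 -263.3  266.9] jaw 0.002 z [-0.002 -0.    -1.   ] F [-0.5 -0.4 -2.9] w 0.702 j [-0.85  0.05  2.01 -0.    1.09 -0.85]
```

Request:
carry_out --pt "0 0.04 -0.4 0 0 0" --pt "0 0 -0.4 0 0 0" --pt "0 0 -0.3 0 0 0" --pt "0 0 -0.2 0 0 0"

```text
time_s: 8.75
ee_pos: [389.9, -260.4, 232.7]
orientation: [0.705, 0.709, -0.001, 0.001]
contact_force: [0.3, -2.7, -0.7]
grip_width: 0.698
```

Request:
carry_out --pt "0 0 -0.2 0 0 0"

```text
time_s: 8.85
ee_pos: [390.1, -260.4, 227.5]
orientation: [0.705, 0.709, -0.001, 0.001]
contact_force: [-0.3, -1.1, -1.4]
grip_width: 0.7
```

```bash
python3 - <<'E'
from h import *
pose(); snap("side","s2",(220,210,340,300),5)
E
```

```text
t 8.8 tcp [ 390.1 -260.4  227.5] jaw 0.006 z [-0.    -0.003 -1.   ] F [-0.3 -1.1 -1.4] w 0.7 j [-0.85  0.11  2.03 -0.    0.99 -0.85]
```

View pics/s2.png

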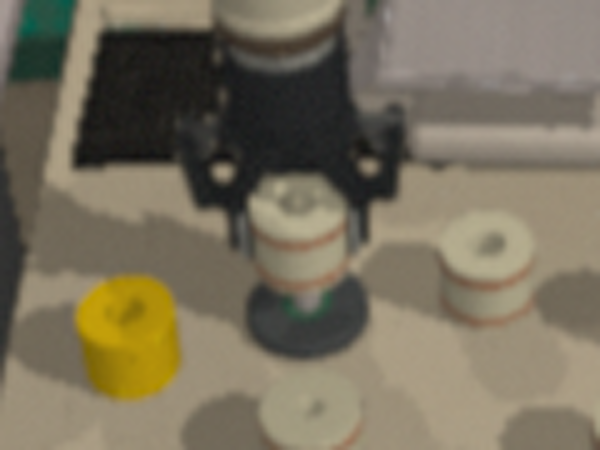

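The pin tip shows inside the bore, at about (300,205) in the crop, so the weight is sliding on. Lowering further.

Request:
carry_out --pt "0 -0.03 -0.3 0 0 0" --pt "0 0 -0.3 0 0 0" --pt "0 0 -0.3 0 0 0" --pt "0 0 -0.2 0 0 0"

```text
time_s: 9.3
ee_pos: [389.9, -260.8, 197.1]
orientation: [0.705, 0.709, -0.001, 0.0]
contact_force: [-0.6, -1.5, -0.2]
grip_width: 0.704
```

```bash
python3 - <<'E'
from h import *
pose()
E
```

```text
t 9.3 tcp [ 389.9 -260.8  197.1] jaw 0.005 z [-0.001 -0.002 -1.   ] F [-0.6 -1.5 -0.2] w 0.704 j [-0.85  0.17  2.04 -0.    0.93 -0.85]
```

Request:
carry_out --pt "0 -0.03 -0.15 0 0 0" --pt "0 0 -0.05 0 0 0"

```text
time_s: 9.5
ee_pos: [390.1, -261.6, 193.3]
orientation: [0.705, 0.709, -0.001, -0.002]
contact_force: [-9.6, 7.5, 29.1]
grip_width: 0.699
```

```bash
python3 - <<'E'
from h import *
pose()
E
```

```text
t 9.5 tcp [ 390.1 -261.6  193.3] jaw 0.006 z [-0.003  0.001 -1.   ] F [-9.6  7.5 29.1] w 0.699 j [-0.85  0.18  2.04 -0.    0.92 -0.85]
```

Request:
carry_out --pt "0 0 0.5 0 0 0" --pt "0 0 1 0 0 0" --pt "0 0 1 0 0 0" --pt "0 0 1 0 0 0" --pt "0 0 1 0 0 0" --pt "0.4 0.9 0.2 0 0 0" --pt "0.5 1 0 0 0 0" --pt "0.5 1 0 0 0 0" --pt "0.5 1 0 0 0 0" --pt "0.5 1 0 0 0 0"

```text
time_s: 10.5
ee_pos: [450.9, -137.7, 315.0]
orientation: [0.708, 0.706, 0.0, 0.0]
contact_force: [0.1, 0.2, -1.7]
grip_width: 0.698
```

Request:
carry_out --pt "0.5 1 0 0 0 0" --pt "0.5 1 0 0 0 0" --pt "0.5 0.8 0 0 0 0" --pt "0.5 0.8 0 0 0 0" --pt "0.4 0.4 0 0 0 0" --pt "0 0 0 0 0 0"

```text
time_s: 11.1
ee_pos: [512.7, -29.8, 312.3]
orientation: [0.706, 0.708, 0.0, -0.003]
contact_force: [-0.4, -0.0, -2.4]
grip_width: 0.698
```

```bash
python3 - <<'E'
from h import *
pose()
im=robot.camera("top"); cv2.imwrite("pics/t_x.png",im)
for n,z in (("pan",95),):
  for c in("top","side"):
    if c=="side": robot.camera("side")
    for r in robot.landmark_of(c,n): print(c,n,np.round(r["xy"],1),round(r["confidence"],2),px2w(c,r["xy"],z).round())
for q in((300,165.5),(370,168),(297,236),(368,240)): print(px2w("top",q,103).round())
E
```

```text
t 11.1 tcp [512.7 -29.8 312.3] jaw 0.002 z [-0.004  0.004 -1.   ] F [-0.4 -0.  -2.4] w 0.698 j [-0.29  0.09  1.86  0.    1.19 -0.3 ]
side pan [326.4 208.7] 0.73 [551. -57.  95.]
[647.  27. 103.]
[ 636. -168.  103.]
[451.  39. 103.]
[ 435. -154.  103.]
```

Request:
carry_out --pt "0.2 0.2 -0.4 0 0 0" --pt "0.1 0.2 -0.5 0 0 0" --pt "0 0 -0.3 0 0 0" --pt "0 0 -0.1 0 0 0"

```text
time_s: 11.7
ee_pos: [519.0, -22.5, 276.9]
orientation: [0.709, 0.706, -0.001, -0.003]
contact_force: [-0.8, -0.1, -2.7]
grip_width: 0.704
```

Request:
carry_out --pt "0 0 -0.1 0 0 0"

```text
time_s: 11.8
ee_pos: [519.0, -22.5, 273.8]
orientation: [0.709, 0.706, -0.001, -0.003]
contact_force: [1.5, 0.8, -0.5]
grip_width: 0.698
```

Request:
carry_out --pt "0 0 -0.1 0 0 0" --pt "0 0 -0.1 0 0 0" --pt "0 0 0 0 0 0"

```text
time_s: 12.1
ee_pos: [519.0, -22.5, 268.8]
orientation: [0.709, 0.706, -0.001, -0.003]
contact_force: [-1.4, -0.0, 1.6]
grip_width: 0.7
```

Request:
carry_out --pt "0 0 0 0 0 0" --pt "0 0 0 0 0 0" --pt "0 0 0 0 0 0" --pt "0 0 0.8 0 0 0" --pt "0 0 1 0 0 0" --pt "0 0 1 0 0 0" --pt "0 0 1 0 0 0" --jaw -0.75

```text
time_s: 12.8
ee_pos: [517.9, -22.6, 364.3]
orientation: [0.709, 0.705, -0.002, -0.005]
contact_force: [0.2, 0.1, 0.1]
grip_width: 0.875
```

```bash
python3 - <<'E'
from h import *
pose()
E
```

```text
t 12.8 tcp [517.9 -22.6 364.3] jaw -0.005 z [-0.011  0.005 -1.   ] F [0.2 0.1 0.1] w 0.875 j [-0.28  0.05  1.8   0.    1.31 -0.27]
```

Request:
carry_out --pt "-0.04 -0.9 0 0 -0.05 0" --pt "-0.04 -0.9 0 0 -0.05 0" --pt "-0.04 -0.9 0 0 0 0" --pt "-0.04 -0.9 0 0 0 0" --pt "-0.04 -0.9 0 0 0 0" --pt "-0.04 -0.9 0 0 0 0" --pt "-0.04 -0.9 0 0 0 0" --pt "-0.04 -0.9 -0.8 0 0 0" --pt "-0.04 -0.9 -1 0 0 0" --pt "-0.04 -0.7 -1 0 0 0" --jaw -1

```text
time_s: 13.8
ee_pos: [510.3, -250.8, 306.6]
orientation: [0.707, 0.707, 0.006, 0.012]
contact_force: [0.5, -0.4, 0.4]
grip_width: 1.0
```

```bash
python3 - <<'E'
from h import *
pose()
im=robot.camera("top"); cv2.imwrite("pics/d1.png",cv2.resize(im[225:275,300:360],None,fx=8,fy=8,interpolation=cv2.INTER_CUBIC))
robot.recognise("top","w1_mid")
E
```

```text
t 13.8 tcp [ 510.3 -250.8  306.6] jaw 0.0 z [ 0.025 -0.009 -1.   ] F [ 0.5 -0.4  0.4] w 1.0 j [-0.67  0.23  1.72  0.01  1.17 -0.68]
```

View pics/d1.png

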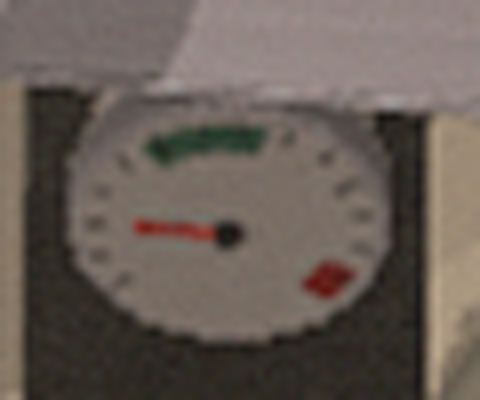

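Request:
carry_out --pt "-0.05 -0.03 -1 0.09 0.15 0" --pt "0 0 -1 0 0.05 0" --pt "0 0 -1 0 0 0" --pt "0 0 -1 0 0 0" --pt "0 0 -0.9 0 0 0" --pt "0 0 0 0 0 0"

```text
time_s: 14.5
ee_pos: [510.5, -249.5, 184.3]
orientation: [0.707, 0.707, 0.003, 0.002]
contact_force: [-0.7, 0.1, -0.6]
grip_width: 0.999
```

Request:
carry_out --pt "0 0 0 0 0 0" --pt "0 0 0 0 0 0" --pt "0 0 0 0 0 0" --pt "0 0 0 0 0 0" --pt "0 0 0 0 0 0" --jaw 1

```text
time_s: 15.0
ee_pos: [512.5, -249.5, 190.1]
orientation: [0.707, 0.707, 0.003, 0.005]
contact_force: [-0.2, -0.1, -2.9]
grip_width: 0.695
```

```bash
python3 - <<'E'
from h import *
pose()
E
```

```text
t 15.0 tcp [ 512.5 -249.5  190.1] jaw 0.0 z [ 0.011 -0.003 -1.   ] F [-0.2 -0.1 -2.9] w 0.695 j [-0.67  0.41  1.76  0.01  0.97 -0.67]
```

Request:
carry_out --pt "0 0 -0.2 0 0.1 0" --pt "0 0 -0.1 0 0 0"

```text
time_s: 15.2
ee_pos: [513.7, -250.2, 187.1]
orientation: [0.707, 0.707, -0.001, 0.002]
contact_force: [-14.7, 9.3, 29.0]
grip_width: 0.698
```

Request:
carry_out --pt "0 0 0 0 0 0" --pt "0 0 0 0 0 0" --pt "0 0 0 0 0 -0.5" --pt "0 -0.03 0 0 0 -1" --pt "0 -0.03 0 0 0 -1" --pt "0 0 0 0 0 -1" --pt "0 0 0 0 0 -1" --pt "0 0 0 0 0 -1" --pt "0 0 0 0 0 -1" --pt "0 0 0 0 0 -1" --jaw -1

```text
time_s: 16.2
ee_pos: [515.1, -253.2, 187.4]
orientation: [0.923, 0.385, -0.002, 0.003]
contact_force: [0.1, -0.2, -0.4]
grip_width: 1.001
```

Request:
carry_out --pt "0 0 0 0 0 -1" --pt "0 0 0 0 0 -1" --pt "0 0 0 0 0 -1" --pt "0 0 0 0 0 -1" --pt "0 0 0 0 0 -1" --pt "0 0 0 0 0 -1" --pt "0 0 0 0 0 -1" --pt "0 0 0 0 0 -0.7" --pt "0 0 0 0 0 0"

```text
time_s: 17.1
ee_pos: [515.5, -254.0, 185.5]
orientation: [1.0, -0.007, -0.003, 0.003]
contact_force: [-0.3, -1.4, -0.3]
grip_width: 1.0
```

```bash
python3 - <<'E'
from h import *
pose()
E
```

```text
t 17.1 tcp [ 515.5 -254.   185.5] jaw -1.586 z [-0.007 -0.006 -1.   ] F [-0.3 -1.4 -0.3] w 1.0 j [-0.67  0.43  1.74 -0.01  0.98  0.93]
```

Request:
carry_out --pt "-0.07 0.06 -0.2 0.06 -0.07 0.15" --pt "0 0 0 0 0 0"

```text
time_s: 17.3
ee_pos: [513.6, -252.5, 179.8]
orientation: [1.0, 0.002, 0.0, -0.0]
contact_force: [-0.0, -0.5, 0.0]
grip_width: 0.997
```

Request:
carry_out --pt "0 0 0 0 0 0" --pt "0 0 0 0 0 0" --pt "0 0 0 0 0 0" --pt "0 0 0 0 0 0" --pt "0 0 0 0 0 0" --jaw 1

```text
time_s: 17.8
ee_pos: [513.7, -252.8, 180.0]
orientation: [1.0, 0.003, 0.001, 0.0]
contact_force: [-0.8, -0.8, 0.6]
grip_width: 0.694
```

```bash
python3 - <<'E'
from h import *
pose()
E
```

```text
t 17.8 tcp [ 513.7 -252.8  180. ] jaw -1.565 z [ 0.001 -0.    -1.   ] F [-0.8 -0.8  0.6] w 0.694 j [-0.67  0.43  1.75  0.    0.96  0.9 ]
```

Request:
carry_out --pt "0 0 1 0 0 0" --pt "0 0 1 0 0 0" --pt "-0.3 0 1 0 0 0" --pt "-0.9 -0.06 0.4 0 0 0" --pt "-0.9 -0.06 0 0 0 0" --pt "-0.9 -0.06 0 0 0 0" --pt "-0.9 -0.06 0 0 0 0" --pt "-0.9 -0.06 0 0 0 0" --pt "0 0 0 0 0 0" --pt "0 0 0 0 0 0"

```text
time_s: 18.8
ee_pos: [386.8, -256.6, 262.0]
orientation: [1.0, 0.004, -0.004, -0.004]
contact_force: [0.4, 0.3, -2.5]
grip_width: 0.694
```

```bash
python3 - <<'E'
from h import *
pose()
E
```

```text
t 18.8 tcp [ 386.8 -256.6  262. ] jaw -1.563 z [-0.007  0.009 -1.   ] F [ 0.4  0.3 -2.5] w 0.694 j [-0.85  0.04  2.03  0.    1.09  0.72]
```

Request:
carry_out --pt "0.13 -0.19 0 -0.09 -0.07 0" --pt "0 0 0 0 0 0"

```text
time_s: 19.0
ee_pos: [391.1, -261.5, 261.8]
orientation: [1.0, 0.004, 0.0, 0.001]
contact_force: [-0.0, -0.1, -2.7]
grip_width: 0.696
```

Request:
carry_out --pt "0 0 -0.3 0 0 0" --pt "0 0 -0.3 0 0 0" --pt "0 0 -0.3 0 0 0" --pt "0 0 -0.2 0 0 0"

```text
time_s: 19.4
ee_pos: [392.5, -261.9, 232.6]
orientation: [1.0, 0.005, 0.0, 0.001]
contact_force: [-3.9, -1.2, -0.0]
grip_width: 0.696
```

Request:
carry_out --pt "-0.08 0.02 -0.3 0 0 0" --pt "0 0 -0.3 0 0 0" --pt "0 0 -0.3 0 0 0" --pt "0 0 -0.3 0 0 0"

```text
time_s: 19.8
ee_pos: [390.1, -260.9, 199.4]
orientation: [1.0, 0.005, 0.0, 0.001]
contact_force: [-0.3, 0.1, -3.0]
grip_width: 0.693
```

Request:
carry_out --pt "-0.03 0 -0.2 0 0 0" --pt "0 0 -0.07 0 0 0"

```text
time_s: 20.0
ee_pos: [389.1, -260.7, 191.9]
orientation: [1.0, 0.005, -0.001, -0.0]
contact_force: [-8.8, 7.8, 25.6]
grip_width: 0.697
```

Request:
carry_out --pt "0 0 0.5 0 0 0" --pt "0 0 1 0 0 0" --pt "0 0 1 0 0 0" --pt "0 0 1 0 0 0" --pt "0 0 1 0 0 0" --pt "0.8 0.8 0.2 0 0 0" --pt "0.9 0.9 0 0 0 0" --pt "0.9 0.9 0 0 0 0" --pt "0.9 0.9 0 0 0 0" --pt "0.9 0.9 0 0 0 0"

```text
time_s: 21.0
ee_pos: [501.6, -150.6, 316.2]
orientation: [1.0, 0.001, 0.003, 0.004]
contact_force: [0.7, 0.1, -2.8]
grip_width: 0.696
```

Request:
carry_out --pt "0.9 0.9 0 0 0 0" --pt "0.9 0.9 0 0 0 0" --pt "0.9 0.8 0 0 0 0" --pt "0.5 0.4 0 0 0 0" --pt "0 0 0 0 0 0" --pt "0 0 0 0 0 0"

```text
time_s: 21.6
ee_pos: [586.4, -68.7, 314.9]
orientation: [1.0, 0.004, 0.004, 0.003]
contact_force: [-0.2, 0.0, -2.8]
grip_width: 0.696
```

```bash
python3 - <<'E'
from h import *
pose()
E
```

```text
t 21.6 tcp [586.4 -68.7 314.9] jaw -1.563 z [ 0.007 -0.007 -1.   ] F [-0.2  0.  -2.8] w 0.696 j [-0.32  0.28  1.64 -0.    1.21  1.24]
```

Request:
carry_out --pt "0.2 0 -0.6 0.07 0.07 0" --pt "0.2 0 -0.6 0 0 0" --pt "0 0 -0.4 0 0 0" --pt "0 0 -0.2 0 0 0" --pt "0 0 -0.1 0 0 0"

```text
time_s: 22.1
ee_pos: [595.0, -71.3, 265.1]
orientation: [1.0, 0.002, -0.0, 0.0]
contact_force: [-0.4, 0.9, -0.6]
grip_width: 0.697
```

Request:
carry_out --pt "0 0 -0.12 0 0 0" --pt "0 0 0 0 0 0"

```text
time_s: 22.3
ee_pos: [594.9, -71.5, 262.3]
orientation: [1.0, 0.002, 0.0, 0.0]
contact_force: [-1.3, 0.0, -1.0]
grip_width: 0.698
```

Request:
carry_out --pt "0 0 0 0 0 0" --pt "0 0 0 0 0 0" --pt "0 0 0 0 0 0" --pt "0 0 0.8 0 0 0" --pt "0 0 1 0 0 0" --pt "0 -0.5 1 0 0 0" --pt "0 -1 0.2 0 0 0" --pt "0 -1 0 0 0 0" --pt "0 -1 0 0 0 0" --pt "0 -1 0 0 0 0" --jaw -0.75

```text
time_s: 23.3
ee_pos: [596.2, -184.9, 346.9]
orientation: [1.0, 0.005, 0.005, 0.002]
contact_force: [0.4, -0.2, -0.1]
grip_width: 0.874
```

```bash
python3 - <<'E'
from h import *
pose()
im=robot.camera("top")
a=cv2.resize(im[225:275,300:360],None,fx=6,fy=6,interpolation=cv2.INTER_CUBIC)
b=cv2.resize(im[150:310,290:490],None,fx=3,fy=3,interpolation=cv2.INTER_CUBIC)
c=np.zeros((480,760,3),np.uint8); c[:480,:600]=b; 
cv2.imwrite("pics/d2.png",np.hstack([a,cv2.resize(b,None,fx=300/480,fy=300/480)]))
E
```

```text
t 23.3 tcp [ 596.2 -184.9  346.9] jaw -1.56 z [ 0.01  -0.005 -1.   ] F [ 0.4 -0.2 -0.1] w 0.874 j [-0.49  0.33  1.51  0.    1.29  1.07]
```

View pics/d2.png

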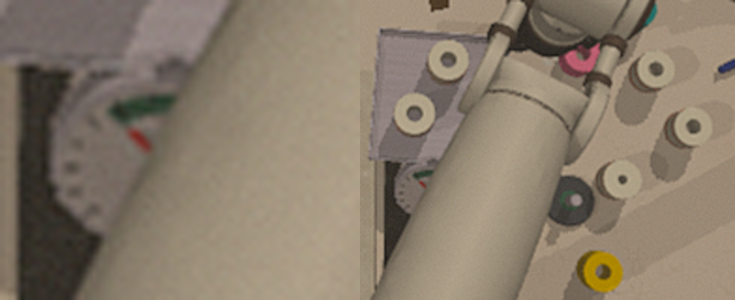

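Request:
carry_out --pt "0 -0.9 0 0.05 0.1 0" --pt "0 -0.9 0 0 0 0" --pt "0 -0.9 0 0 0 0" --pt "0 -0.9 -0.3 0 0 0" --pt "0 -0.9 -0.5 0 0 0" --pt "0 -0.9 -0.5 0 0 0" --pt "0 -0.9 -0.5 0 0 0" --pt "0 -0.9 -0.5 0 0 0" --pt "0 -0.9 -0.5 0 0 0" --pt "0 0 0 0 0 0" --jaw -1

```text
time_s: 24.35
ee_pos: [595.2, -402.5, 274.5]
orientation: [1.0, 0.003, 0.002, 0.003]
contact_force: [-0.5, 0.8, -0.3]
grip_width: 1.0
```

```bash
cat >> h.py <<'E'
def dial(name):
    im=robot.camera("top"); cv2.imwrite(f"pics/{name}.png",cv2.resize(im[225:275,300:360],None,fx=8,fy=8,interpolation=cv2.INTER_CUBIC))
E
python3 - <<'E'
from h import *
pose(); dial("d3")
E
```

```text
t 24.4 tcp [ 595.2 -402.5  274.5] jaw -1.565 z [ 0.005 -0.006 -1.   ] F [-0.5  0.8 -0.3] w 1.0 j [-0.76  0.63  1.25 -0.    1.25  0.8 ]
```

View pics/d3.png

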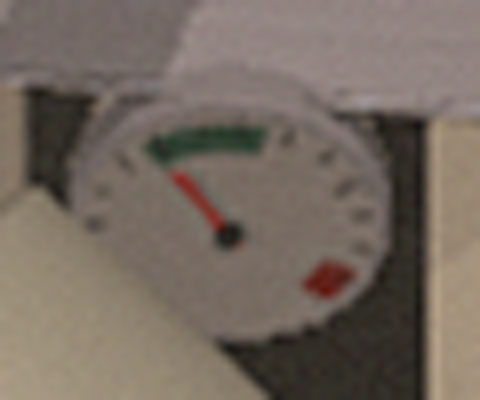

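```bash
cat > dialfit.py <<'E'
from h import *
from scipy.optimize import least_squares
T={0:(122,281),1:(98,257),2:(95,222),3:(103,190),4:(125,160),8:(288,138),9:(326,157),10:(346,187),11:(363,215),12:(362,247)}
k=np.array(list(T)); P=np.array(list(T.values()),float)
def f(p,k):
    t=p[6]+.327*k; return np.c_[p[0]+p[2]*np.cos(t)+p[3]*np.sin(t), p[1]+p[4]*np.cos(t)+p[5]*np.sin(t)]
# phase degenerate with A -> constrain A symmetric by fixing phase
r=least_squares(lambda q:(f(np.r_[q,0.],k)-P).ravel(),[228,235,-100,0,50,-100])
q=r.x; print("centre",q[:2].round(1),"rms",np.sqrt((r.fun**2).mean()).round(2))
A=np.array([[q[2],q[3]],[q[4],q[5]]])
def ang(d): v=np.linalg.solve(A,d); return np.arctan2(v[1],v[0])/.327*100
def red(png):
    im=cv2.imread(png).astype(int); b,g,rr=im[...,0],im[...,1],im[...,2]
    m=((rr-g)>45)&((rr-b)>35); ys,xs=np.nonzero(m); d=np.hypot(xs-229,ys-235); s=(d<100)&(xs<305)
    x,y=xs[s].astype(float),ys[s].astype(float); 
    c=np.array([x.mean(),y.mean()]); u=np.linalg.svd(np.c_[x,y]-c,full_matrices=False)[2][0]
    if u@(c-np.array([229,235]))<0:u=-u
    print(png,len(x),c.round(1),"g by axis",ang(u).round(),"by hub-centroid",ang(c-np.array([228.5,235])).round(),ang(c-q[:2]).round())
for p in sys.argv[1:]: red(p)
for e in((148,143),(163,165),(156,154),(268,128),(262,152)): print("green edge",e,ang(np.array(e)-[228.5,235]).round(),ang(np.array(e)-q[:2]).round())
E
python3 dialfit.py pics/d1.png pics/d3.png
```

```text
centre [229.6 228.3] rms 1.87
pics/d1.png 1077 [174.8 229.9] g by axis 231.0 by hub-centroid 217.0 166.0
pics/d3.png 879 [197.3 198.4] g by axis 493.0 by hub-centroid 492.0 457.0
green edge (148, 143) 489.0 475.0
green edge (163, 165) 479.0 461.0
green edge (156, 154) 485.0 470.0
green edge (268, 128) 748.0 751.0
green edge (262, 152) 755.0 760.0
```

```bash
python3 - <<'E'
import cv2
im=cv2.imread("pics/t0.png"); cv2.imwrite("pics/d0.png",cv2.resize(im[225:275,300:360],None,fx=8,fy=8,interpolation=cv2.INTER_CUBIC))
E
sed -i 's/(d<100)&(xs<305)/(d<100)\&(xs<300)/' dialfit.py; python3 dialfit.py pics/d0.png pics/d1.png pics/d3.png | head -5
```

```text
centre [229.6 228.3] rms 1.87
pics/d0.png 746 [181.6 257.5] g by axis 9.0 by hub-centroid 5.0 -28.0
pics/d1.png 1073 [174.3 229.7] g by axis 218.0 by hub-centroid 219.0 168.0
pics/d3.png 879 [197.3 198.4] g by axis 493.0 by hub-centroid 492.0 457.0
green edge (148, 143) 489.0 475.0
```

Request:
carry_out --pt "0.05 0.05 -0.8 0.05 0.05 0" --pt "0.05 0 -0.9 0 0 0" --pt "0 0 -0.9 0 0 0" --pt "0 0 -0.9 0 0 0" --pt "0 0 -0.3 0 0 0" --pt "0 0 0 0 0 0"

```text
time_s: 25.0
ee_pos: [600.0, -393.6, 175.3]
orientation: [1.0, 0.006, 0.001, -0.001]
contact_force: [-1.1, -0.9, 0.1]
grip_width: 0.996
```

Request:
carry_out --pt "0 0 0 0 0 0" --pt "0 0 0 0 0 0" --pt "0 0 0 0 0 0" --pt "0 0 0 0 0 0" --pt "0 0 0 0 0 0" --jaw 1

```text
time_s: 25.5
ee_pos: [601.3, -393.7, 179.1]
orientation: [1.0, 0.007, 0.003, 0.001]
contact_force: [-0.2, 0.0, -3.0]
grip_width: 0.69
```

Request:
carry_out --pt "0 0 0 0 0 0" --pt "0 0 0 0 0 0" --pt "0 0 0 0 0 0.5" --pt "0 0 0 0 0 1" --pt "0 0 0 0 0 1" --pt "0 0 0 0 0 1" --pt "0 0 0 0 0 1" --pt "0 0 0 0 0 1" --pt "0 0 0 0 0 1" --pt "0 0 0 0 0 1" --jaw -1

```text
time_s: 26.5
ee_pos: [602.5, -394.9, 183.1]
orientation: [0.922, 0.386, 0.005, 0.002]
contact_force: [0.1, -0.0, 0.1]
grip_width: 0.996
```

Request:
carry_out --pt "0 0 0 0 0 1" --pt "0 0 0 0 0 1" --pt "0 0 0 0 0 1" --pt "0 0 0 0 0 1" --pt "0 0 0 0 0 1" --pt "0 0 0 0 0 1" --pt "0 0 0 0 0 1" --pt "0 0 0 0 0 0.7" --pt "0 0 0 0 0 0"

```text
time_s: 27.4
ee_pos: [602.8, -395.3, 185.3]
orientation: [0.698, 0.716, 0.006, -0.0]
contact_force: [-1.1, 0.7, -0.4]
grip_width: 1.001
```

```bash
python3 - <<'E'
from h import *
pose()
E
```

```text
t 27.4 tcp [ 602.8 -395.3  185.3] jaw 0.026 z [ 0.008  0.009 -1.   ] F [-1.1  0.7 -0.4] w 1.001 j [-0.75  0.74  1.27  0.01  1.13 -0.78]
```

Request:
carry_out --pt "0 0.06 -0.22 -0.09 0.08 -0.26" --pt "0 0 0 0 0 0"

```text
time_s: 27.6
ee_pos: [603.0, -394.0, 180.4]
orientation: [0.709, 0.705, -0.0, 0.001]
contact_force: [-0.1, 0.1, -0.4]
grip_width: 0.996
```

Request:
carry_out --pt "0 0 0 0 0 0" --pt "0 0 0 0 0 0" --pt "0 0 0 0 0 0" --pt "0 0 0 0 0 0" --pt "0 0 0 0 0 0" --jaw 1

```text
time_s: 28.1
ee_pos: [602.8, -394.6, 181.4]
orientation: [0.709, 0.705, -0.0, 0.001]
contact_force: [-1.2, 0.4, -0.1]
grip_width: 0.677
```

Request:
carry_out --pt "0 0 1 0 0 0" --pt "0 0 1 0 0 0" --pt "0 0 1 0 0 0" --pt "-0.5 0.3 0.6 0 0 0" --pt "-0.9 0.6 0 0 0 0" --pt "-0.9 0.6 0 0 0 0" --pt "-0.9 0.6 0 0 0 0" --pt "-0.9 0.6 0 0 0 0" --pt "-0.9 0.6 0 0 0 0" --pt "-0.9 0.6 0 0 0 0"

```text
time_s: 29.1
ee_pos: [450.7, -292.3, 268.7]
orientation: [0.709, 0.705, 0.002, -0.001]
contact_force: [0.3, 0.6, -2.8]
grip_width: 0.684
```

Request:
carry_out --pt "-0.9 0.6 0 0 0 0" --pt "-0.9 0.5 0 0 0 0" --pt "-0.4 0.2 0 0 0 0" --pt "0 0 0 0 0 0" --pt "0 0 0 0 0 0"

```text
time_s: 29.6
ee_pos: [391.1, -255.2, 266.4]
orientation: [0.709, 0.705, 0.003, -0.003]
contact_force: [-0.8, -1.0, -2.7]
grip_width: 0.679
```

```bash
python3 - <<'E'
from h import *
pose()
E
```

```text
t 29.6 tcp [ 391.1 -255.2  266.4] jaw -0.007 z [ 0.     0.007 -1.   ] F [-0.8 -1.  -2.7] w 0.679 j [-0.84  0.04  2.02  0.01  1.09 -0.84]
```

Request:
carry_out --pt "-0.04 -0.23 0 -0.07 0 0" --pt "0 0 -0.3 0 0 0"

```text
time_s: 29.8
ee_pos: [391.5, -262.5, 259.8]
orientation: [0.709, 0.705, -0.0, 0.002]
contact_force: [0.1, -0.3, -2.5]
grip_width: 0.678
```

Request:
carry_out --pt "0 0 -0.3 0 0 0" --pt "0 0 -0.3 0 0 0" --pt "0 0 -0.2 0 0 0"

```text
time_s: 30.1
ee_pos: [392.0, -263.1, 237.4]
orientation: [0.709, 0.705, 0.0, 0.002]
contact_force: [-3.6, 1.8, 26.3]
grip_width: 0.68
```

Request:
carry_out --pt "-0.05 0.07 0.25 0 0 0" --pt "0 0 0 0 0 0"

```text
time_s: 30.3
ee_pos: [390.7, -261.1, 242.8]
orientation: [0.709, 0.705, 0.0, 0.001]
contact_force: [0.1, -0.1, -3.1]
grip_width: 0.682
```

Request:
carry_out --pt "0 0 -0.2 0 0 0" --pt "0 0 -0.2 0 0 0"

```text
time_s: 30.5
ee_pos: [390.9, -261.3, 233.1]
orientation: [0.709, 0.705, 0.0, 0.002]
contact_force: [-0.4, 0.0, -3.1]
grip_width: 0.68
```

Now it slips on. Continuing down to the foot.

Request:
carry_out --pt "0 0 -0.3 0 0 0" --pt "0 0 -0.3 0 0 0" --pt "0 0 -0.3 0 0 0" --pt "-0.02 0 -0.3 0 0 0" --pt "0 0 -0.1 0 0 0"

```text
time_s: 31.0
ee_pos: [389.8, -260.6, 196.4]
orientation: [0.709, 0.705, 0.0, 0.0]
contact_force: [-0.2, -0.2, -1.8]
grip_width: 0.681
```

```bash
python3 - <<'E'
from h import *
pose()
for i in range(1): dial("d4")
E
python3 dialfit.py pics/d4.png | head -2
```

```text
t 31.0 tcp [ 389.8 -260.6  196.4] jaw -0.006 z [ 0.001 -0.    -1.   ] F [-0.2 -0.2 -1.8] w 0.681 j [-0.85  0.17  2.04  0.    0.93 -0.84]
centre [229.6 228.3] rms 1.87
pics/d4.png 914 [197.5 198.8] g by axis 493.0 by hub-centroid 491.0 456.0
```

Request:
carry_out --pt "0 0 -0.15 0 0 0" --pt "0 0 0 0 0 0"

```text
time_s: 31.25
ee_pos: [390.5, -261.3, 193.6]
orientation: [0.709, 0.705, 0.0, 0.001]
contact_force: [0.0, -0.1, -2.6]
grip_width: 0.679
```

Request:
carry_out --pt "0 0 0.5 0 0 0" --pt "0 0 1 0 0 0" --pt "0 0 1 0 0 0" --pt "0.3 0.05 1 0 0 0" --pt "0.9 0.05 0 0 0 0" --pt "0.9 0.05 0 0 0 0" --pt "0.9 0.05 0 0 0 0" --pt "0.9 0.05 0 0 0 0" --pt "0.6 0.05 0 0 0 0" --pt "0 0 0 0 0 0"

```text
time_s: 32.25
ee_pos: [507.1, -253.2, 294.1]
orientation: [0.71, 0.704, 0.001, 0.007]
contact_force: [-0.3, 0.3, -1.5]
grip_width: 0.681
```

Request:
carry_out --pt "0 0 -0.8 0 0 0" --pt "0 0 -0.8 0 0 0" --pt "0 0 -0.8 0 0 0" --pt "0 0 -0.4 0 0 0" --pt "0 0 0 0 0 0"

```text
time_s: 32.75
ee_pos: [505.5, -253.6, 225.8]
orientation: [0.709, 0.705, 0.0, 0.008]
contact_force: [-0.2, 0.0, -1.9]
grip_width: 0.682
```

```bash
python3 - <<'E'
from h import *
pose()
E
```

```text
t 32.8 tcp [ 505.5 -253.6  225.8] jaw -0.007 z [ 0.012 -0.012 -1.   ] F [-0.2  0.  -1.9] w 0.682 j [-0.68  0.34  1.77 -0.    1.02 -0.67]
```

Request:
carry_out --pt "0 0 -0.5 0.1 0.1 0" --pt "0 0 -0.5 0 0 0" --pt "0 0 -0.4 0 0 0" --pt "0 0 -0.2 0 0 0"

```text
time_s: 33.15
ee_pos: [506.0, -254.6, 186.0]
orientation: [0.71, 0.705, 0.0, 0.003]
contact_force: [-0.2, -0.6, -2.7]
grip_width: 0.679
```

Request:
carry_out --pt "0 0 -0.1 0 0 0"

```text
time_s: 33.25
ee_pos: [505.9, -254.6, 182.7]
orientation: [0.71, 0.705, 0.0, 0.003]
contact_force: [0.1, -0.1, -2.1]
grip_width: 0.678
```

Request:
carry_out --pt "0 0 -0.06 0 0 0" --pt "0 0 0 0 0 0"

```text
time_s: 33.45
ee_pos: [506.2, -254.7, 181.5]
orientation: [0.71, 0.705, 0.0, 0.003]
contact_force: [0.4, -0.1, -2.6]
grip_width: 0.68
```

Request:
carry_out --pt "0 0 0 0 0 0" --pt "0 0 0 0 0 0" --pt "0 0 0 0 0 0" --pt "0 0 0.8 0 0 0" --pt "0 0 1 0 0 0" --pt "0 0 1 0 0 0" --pt "0 -0.7 0.5 0 0 0" --pt "0 -0.9 0 0 0 0" --pt "0 -0.9 0 0 0 0" --pt "0 -0.9 0 0 0 0" --jaw -1

```text
time_s: 34.45
ee_pos: [507.8, -340.6, 272.0]
orientation: [0.708, 0.706, 0.001, 0.007]
contact_force: [-0.1, 0.1, -0.8]
grip_width: 0.998
```

Request:
carry_out --pt "0 -0.9 0 0 0 0" --pt "0 -0.9 0 0 0 0" --pt "0 -0.9 0 0 0 0" --pt "0 -0.9 0 0 0 0" --pt "0 0 0 0 0 0"

```text
time_s: 34.95
ee_pos: [507.5, -437.3, 274.3]
orientation: [0.709, 0.705, 0.0, 0.01]
contact_force: [-0.3, 0.6, -0.4]
grip_width: 0.999
```

```bash
python3 - <<'E'
from h import *
pose()
snap("side","s3",(200,180,420,345),3.6)
robot.camera("top")
for r in robot.landmark_of("top","w1_mid"): print(np.round(r["xy"],1),round(r["confidence"],2),px2w("top",r["xy"],25).round())
E
```

```text
t 35.0 tcp [ 507.5 -437.3  274.3] jaw -0.005 z [ 0.014 -0.014 -1.   ] F [-0.3  0.6 -0.4] w 0.999 j [-0.89  0.51  1.42  0.    1.19 -0.89]
```

View pics/s3.png

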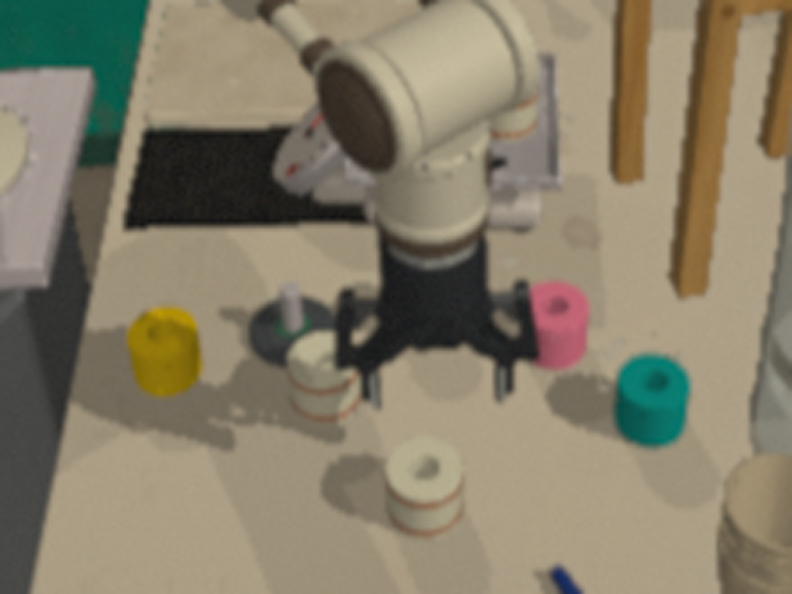

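```bash
python3 - <<'E'
from h import *
print("D",px2w("side",(426/3.6+199.6,467/3.6+179.6),50),"N",px2w("side",(322/3.6+199.6,362/3.6+179.6),50),"pin",px2w("side",(290/3.6+199.6,290/3.6+179.6),58))
E
```

```text
D [ 501.67738573 -450.42318302   50.        ] N [ 420.94755483 -339.20473516   50.        ] pin [ 392.79129027 -262.11851661   58.        ]
```

N was knocked from about (397,-382) to around (420,-340), so I'll re-measure it before grasping. Now D.

Request:
carry_out --pt "-0.1 -0.4 -0.7 0.1 0.1 0" --pt "-0.08 -0.12 -0.9 0 0 0" --pt "0 0 -0.9 0 0 0" --pt "0 0 -0.9 0 0 0" --pt "0 0 -0.3 0 0 0" --pt "0 0 0 0 0 0"

```text
time_s: 35.7
ee_pos: [505.5, -440.7, 180.3]
orientation: [0.706, 0.709, 0.001, 0.001]
contact_force: [-0.4, 0.2, 0.1]
grip_width: 1.0
```

Request:
carry_out --pt "0 0 0 0 0 0" --pt "0 0 0 0 0 0" --pt "0 0 0 0 0 0" --pt "0 0 0 0 0 0" --pt "0 0 0 0 0 0" --jaw 1

```text
time_s: 36.2
ee_pos: [506.6, -440.6, 184.4]
orientation: [0.705, 0.709, 0.001, 0.004]
contact_force: [-0.6, 0.2, -1.3]
grip_width: 0.694
```

Request:
carry_out --pt "0 0 0 0 0 0" --pt "0 0 0 0 0 0" --pt "0 0 0 0 0 -0.5" --pt "0 0 0 0 0 -1" --pt "0 0 0 0 0 -1" --pt "0 0 0 0 0 -1" --pt "0 0 0 0 0 -1" --pt "0 0 0 0 0 -1" --pt "0 0 0 0 0 -1" --pt "0 0 0 0 0 -1" --jaw -1

```text
time_s: 37.2
ee_pos: [507.8, -442.4, 187.6]
orientation: [0.922, 0.388, -0.001, 0.007]
contact_force: [0.4, 0.1, 0.3]
grip_width: 1.0
```

Request:
carry_out --pt "0 0 0 0 0 -1" --pt "0 0 0 0 0 -1" --pt "0 0 0 0 0 -1" --pt "0 0 0 0 0 -1" --pt "0 0 0 0 0 -1" --pt "0 0 0 0 0 -1" --pt "0 0 0 0 0 -1" --pt "0 0 0 0 0 -0.6" --pt "0 0 0 0 0 0"

```text
time_s: 38.1
ee_pos: [508.8, -443.9, 190.2]
orientation: [1.0, 0.001, -0.002, 0.009]
contact_force: [0.4, -0.6, 0.3]
grip_width: 1.002
```

```bash
python3 - <<'E'
from h import *
pose()
E
```

```text
t 38.1 tcp [ 508.8 -443.9  190.2] jaw -1.569 z [-0.004 -0.018 -1.   ] F [ 0.4 -0.6  0.3] w 1.002 j [-0.89  0.63  1.43 -0.02  1.07  0.68]
```

Request:
carry_out --pt "-0.08 -0.08 -0.4 0.17 -0.04 0" --pt "0 0 0 0 0 0"

```text
time_s: 38.3
ee_pos: [506.8, -446.1, 179.8]
orientation: [1.0, 0.002, 0.0, -0.0]
contact_force: [-1.1, 0.2, -0.2]
grip_width: 1.001
```

Request:
carry_out --pt "0 0 0 0 0 0" --pt "0 0 0 0 0 0" --pt "0 0 0 0 0 0" --pt "0 0 0 0 0 0" --pt "0 0 0 0 0 0" --jaw 1

```text
time_s: 38.8
ee_pos: [506.8, -446.9, 180.0]
orientation: [1.0, 0.003, 0.001, 0.001]
contact_force: [0.6, -0.4, -0.2]
grip_width: 0.683
```

Request:
carry_out --pt "0 0 1 0 0 0" --pt "0 0 1 0 0 0" --pt "0 0 1 0 0 0" --pt "-0.3 0.5 0.6 0 0 0" --pt "-0.6 0.9 0 0 0 0" --pt "-0.6 0.9 0 0 0 0" --pt "-0.6 0.9 0 0 0 0" --pt "-0.6 0.9 0 0 0 0" --pt "-0.6 0.9 0 0 0 0" --pt "-0.6 0.9 0 0 0 0"

```text
time_s: 39.8
ee_pos: [404.2, -292.1, 267.0]
orientation: [1.0, 0.003, -0.002, -0.004]
contact_force: [-0.3, 0.3, -1.4]
grip_width: 0.687
```

Request:
carry_out --pt "-0.4 0.7 0 0 0 0" --pt "-0.2 0.4 0 0 0 0" --pt "0 0 0 0 0 0" --pt "0 0 0 0 0 0"

```text
time_s: 40.2
ee_pos: [386.1, -259.2, 264.4]
orientation: [1.0, 0.004, -0.005, -0.007]
contact_force: [0.4, -0.4, -1.1]
grip_width: 0.683
```

```bash
python3 - <<'E'
from h import *
pose()
E
```

```text
t 40.2 tcp [ 386.1 -259.2  264.4] jaw -1.563 z [-0.01   0.014 -1.   ] F [ 0.4 -0.4 -1.1] w 0.683 j [-0.85  0.04  2.02  0.    1.1   0.71]
```

Request:
carry_out --pt "0.13 -0.06 0 -0.13 -0.09 0" --pt "0 0 0 0 0 0"

```text
time_s: 40.4
ee_pos: [390.1, -261.8, 264.5]
orientation: [1.0, 0.004, 0.0, 0.0]
contact_force: [0.3, 0.5, -1.5]
grip_width: 0.686
```

Request:
carry_out --pt "-0.02 0 -0.3 0 0 0" --pt "-0.02 0 -0.3 0 0 0" --pt "0 0 -0.3 0 0 0" --pt "0 0 -0.2 0 0 0"

```text
time_s: 40.8
ee_pos: [389.6, -263.1, 235.1]
orientation: [1.0, 0.004, 0.001, 0.001]
contact_force: [-0.4, 0.1, -2.2]
grip_width: 0.684
```

Request:
carry_out --pt "0 0.06 -0.15 0 0 0" --pt "0 0 -0.15 0 0 0"

```text
time_s: 41.0
ee_pos: [389.4, -261.3, 226.1]
orientation: [1.0, 0.003, 0.0, -0.0]
contact_force: [-1.0, -0.6, -2.8]
grip_width: 0.681
```

Request:
carry_out --pt "0 0 -0.3 0 0 0" --pt "0 0 -0.3 0 0 0" --pt "0 0 -0.3 0 0 0" --pt "0 0 -0.15 0 0 0"

```text
time_s: 41.4
ee_pos: [389.4, -261.1, 197.6]
orientation: [1.0, 0.004, 0.0, 0.0]
contact_force: [0.5, 0.6, -2.0]
grip_width: 0.686
```

Request:
carry_out --pt "0 0 -0.17 0 0 0" --pt "0 0 -0.06 0 0 0"

```text
time_s: 41.6
ee_pos: [389.4, -261.2, 191.9]
orientation: [1.0, 0.004, -0.0, -0.001]
contact_force: [-8.3, 8.1, 23.2]
grip_width: 0.683
```

Request:
carry_out --pt "0 0 0.5 0 0 0" --pt "0 0 1 0 0 0" --pt "0 0 1 0 0 0" --pt "0 0 1 0 0 0" --pt "0.5 -0.8 0 0 0 0" --pt "0.6 -0.9 0 0 0 0" --pt "0.6 -0.9 0 0 0 0" --pt "0.6 -0.9 0 0 0 0" --pt "0.6 -0.9 0 0 0 0" --pt "0.6 -0.9 0 0 0 0"

```text
time_s: 42.6
ee_pos: [479.4, -396.7, 283.3]
orientation: [1.0, 0.004, 0.001, 0.001]
contact_force: [-0.2, 0.3, -1.7]
grip_width: 0.682
```

Request:
carry_out --pt "0.6 -0.9 0 0 0 0" --pt "0.5 -0.8 0 0 0 0" --pt "0 0 -0.8 0 0 0" --pt "0 0 -0.8 0 0 0" --pt "0 0 -0.8 0 0 0" --pt "0 0 0 0 0 0"

```text
time_s: 43.2
ee_pos: [509.4, -444.7, 220.3]
orientation: [1.0, 0.004, 0.002, 0.003]
contact_force: [-1.2, 0.4, -2.2]
grip_width: 0.683
```

```bash
python3 - <<'E'
from h import *
pose()
E
```

```text
t 43.2 tcp [ 509.4 -444.7  220.3] jaw -1.564 z [ 0.004 -0.005 -1.   ] F [-1.2  0.4 -2.2] w 0.683 j [-0.9   0.59  1.42 -0.    1.12  0.67]
```

Request:
carry_out --pt "0 0 -0.5 0.05 0.04 0" --pt "0 0 -0.5 0 0 0" --pt "0 0 -0.3 0 0 0" --pt "0 0 -0.1 0 0 0"

```text
time_s: 43.6
ee_pos: [510.0, -445.2, 185.0]
orientation: [1.0, 0.004, 0.001, 0.001]
contact_force: [-0.7, 0.4, -0.8]
grip_width: 0.686
```

Request:
carry_out --pt "0 0 -0.09 0 0 0" --pt "0 0 0 0 0 0"

```text
time_s: 43.8
ee_pos: [510.1, -445.2, 182.6]
orientation: [1.0, 0.004, 0.001, 0.001]
contact_force: [-0.4, -0.1, -1.6]
grip_width: 0.684
```

Request:
carry_out --pt "0 0 -0.07 0 0 0" --pt "0 0 0 0 0 0"

```text
time_s: 44.0
ee_pos: [510.4, -445.6, 181.7]
orientation: [1.0, 0.004, 0.002, 0.002]
contact_force: [-0.7, 1.0, -1.8]
grip_width: 0.683
```

Request:
carry_out --pt "0 0 0 0 0 0" --pt "0 0 0 0 0 0" --pt "0 0 0 0 0 0" --pt "0 0 0.8 0 0 0" --pt "0 0 1 0 0 0" --pt "0 0 1 0 0 0.5" --pt "0.2 1 1 0 0 1" --pt "0.2 1 0.5 0 0 1" --pt "0.2 1 0 0 0 1" --pt "0.2 1 0 0 0 1" --jaw -1

```text
time_s: 45.0
ee_pos: [530.4, -346.8, 298.5]
orientation: [0.973, 0.232, 0.005, 0.006]
contact_force: [-0.6, 0.6, -0.3]
grip_width: 1.003
```

Request:
carry_out --pt "0.2 1 0 0 0 1" --pt "0.2 1 0 0 0 1" --pt "0.2 1 0 0 0 1" --pt "0.2 1 0 0 0 1" --pt "0.2 1 0 0 0 1" --pt "0.2 1 0 0 0 1" --pt "0 0 0 0 0 1" --pt "0 0 0 0 0 1" --pt "0 0 0 0 0 1" --pt "0 0 0 0 0 1"

```text
time_s: 46.0
ee_pos: [562.8, -186.8, 304.5]
orientation: [0.726, 0.688, 0.011, 0.006]
contact_force: [-0.8, -0.5, -0.0]
grip_width: 0.996
```

```bash
python3 - <<'E'
from h import *
pose()
t=robot.camera("top"); s=robot.camera("side")
a=cv2.resize(t[170:310,370:490],None,fx=3.3,fy=3.3,interpolation=cv2.INTER_CUBIC)
b=cv2.resize(s[180:345,220:380],None,fx=2.8,fy=2.8,interpolation=cv2.INTER_CUBIC)
h=max(a.shape[0],b.shape[0]); c=np.zeros((h,a.shape[1]+b.shape[1],3),np.uint8); c[:a.shape[0],:a.shape[1]]=a; c[:b.shape[0],a.shape[1]:]=b; print(a.shape,b.shape)
c=c[:, :800]; cv2.imwrite("pics/m1.png",c)
E
```

```text
t 46.0 tcp [ 562.8 -186.8  304.5] jaw -0.054 z [ 0.025  0.006 -1.   ] F [-0.8 -0.5 -0. ] w 0.996 j [-0.53  0.29  1.65  0.02  1.18 -0.48]
(462, 396, 3) (462, 448, 3)
```

View pics/m1.png

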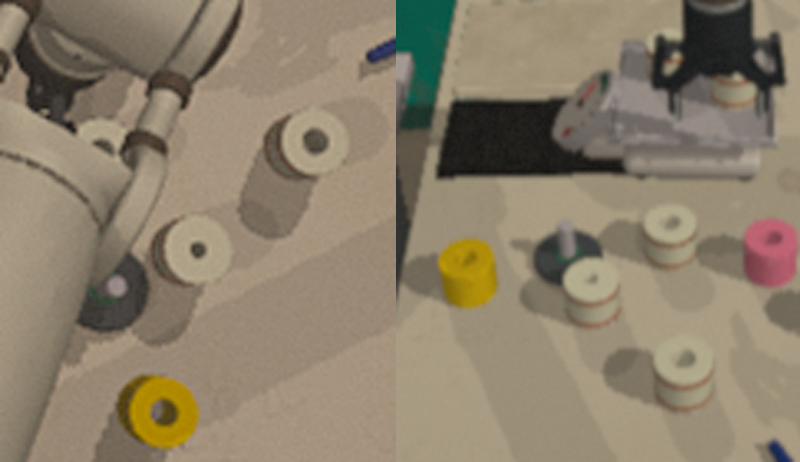

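```bash
python3 - <<'E'
from h import *
print(px2w("top",(198/3.3+369.6,250/3.3+169.6),50),px2w("side",(196/2.8+219.7,279/2.8+179.7),50))
print("D chk",px2w("top",(315/3.3+369.6,141/3.3+169.6),50),px2w("side",(289/2.8+219.7,358/2.8+179.7),50))
E
```

```text
[ 418.37861831 -337.34150711   50.        ] [ 422.86356195 -336.11088681   50.        ]
D chk [ 511.05614982 -447.00442158   50.        ] [ 515.70970797 -445.2667043    50.        ]
```

Request:
carry_out --pt "-0.7 -0.72 0 -0.06 0.1 0.2" --pt "-0.7 -0.72 0 0 0.1 0.2" --pt "-0.7 -0.72 0 0 0.05 0" --pt "-0.7 -0.72 0 0 0 0" --pt "-0.7 -0.72 0 0 0 0" --pt "-0.7 -0.72 0 0 0 0" --pt "-0.7 -0.72 0 0 0 0" --pt "-0.7 -0.72 0 0 0 0" --pt "0 0 0 0 0 0" --pt "0 0 0 0 0 0"

```text
time_s: 47.1
ee_pos: [417.7, -336.2, 307.6]
orientation: [0.722, 0.691, -0.0, 0.003]
contact_force: [0.7, 0.9, -0.8]
grip_width: 0.996
```

```bash
python3 - <<'E'
from h import *
pose()
E
```

```text
t 47.1 tcp [ 417.7 -336.2  307.6] jaw -0.044 z [ 0.004 -0.005 -1.   ] F [ 0.7  0.9 -0.8] w 0.996 j [-0.9   0.15  1.8   0.    1.18 -0.86]
```

Request:
carry_out --pt "0 0 -1 0.05 0.04 0.4" --pt "0 0 -1 0 0 0" --pt "0 0 -1 0 0 0" --pt "0 0 -1 0 0 0" --pt "0 0 -0.7 0 0 0" --pt "0 0 -0.2 0 0 0"

```text
time_s: 47.7
ee_pos: [422.0, -333.2, 184.2]
orientation: [0.709, 0.705, 0.0, 0.004]
contact_force: [1.0, 0.2, -0.5]
grip_width: 1.004
```

Request:
carry_out --pt "0 0 0 0 0 0" --pt "0 0 0 0 0 0" --pt "0 0 0 0 0 0" --pt "0 0 0 0 0 0" --pt "0 0 0 0 0 0" --jaw 1

```text
time_s: 48.2
ee_pos: [423.5, -332.6, 186.4]
orientation: [0.709, 0.705, 0.0, 0.005]
contact_force: [0.4, -0.6, -2.5]
grip_width: 0.699
```

```bash
python3 - <<'E'
from h import *
pose()
E
```

```text
t 48.2 tcp [ 423.5 -332.6  186.4] jaw -0.005 z [ 0.007 -0.006 -1.   ] F [ 0.4 -0.6 -2.5] w 0.699 j [-0.89  0.35  1.85  0.    0.94 -0.89]
```

Request:
carry_out --pt "0 0 1 0.05 0.05 0" --pt "0 0 1 0 0 0" --pt "0 0 1 0 0 0" --pt "-0.2 0.5 0.3 0 0 0" --pt "-0.4 0.9 0 0 0 0" --pt "-0.4 0.9 0 0 0 0" --pt "-0.2 0.5 0 0 0 0" --pt "0 0 0 0 0 0" --pt "0 0 0 0 0 0"

```text
time_s: 49.1
ee_pos: [392.0, -260.5, 273.8]
orientation: [0.71, 0.705, 0.001, 0.003]
contact_force: [0.1, -0.3, -2.3]
grip_width: 0.702
```

```bash
python3 - <<'E'
from h import *
pose()
E
```

```text
t 49.1 tcp [ 392.  -260.5  273.8] jaw -0.007 z [ 0.006 -0.004 -1.   ] F [ 0.1 -0.3 -2.3] w 0.702 j [-0.84  0.03  2.01  0.    1.09 -0.84]
```

Request:
carry_out --pt "-0.06 0.08 -0.3 0 0.05 0" --pt "0 0 -0.3 0 0 0" --pt "0 0 -0.2 0 0 0" --pt "0 0 -0.1 0 0 0"

```text
time_s: 49.5
ee_pos: [390.9, -260.3, 249.6]
orientation: [0.71, 0.704, -0.001, 0.002]
contact_force: [0.2, 0.1, -2.4]
grip_width: 0.7
```

Request:
carry_out --pt "0 0 -0.15 0 0 0"

```text
time_s: 49.6
ee_pos: [391.0, -260.6, 245.3]
orientation: [0.71, 0.704, -0.001, 0.002]
contact_force: [0.3, -0.5, -2.2]
grip_width: 0.706
```

Request:
carry_out --pt "-0.03 0.07 -0.1 0 0 0"

```text
time_s: 49.7
ee_pos: [390.2, -259.0, 242.4]
orientation: [0.71, 0.704, -0.001, 0.002]
contact_force: [-0.9, -1.8, 7.7]
grip_width: 0.701
```

Request:
carry_out --pt "0 0 -0.12 0 0 0"

```text
time_s: 49.8
ee_pos: [390.7, -259.7, 241.6]
orientation: [0.71, 0.704, -0.002, 0.002]
contact_force: [-10.7, 5.3, 32.6]
grip_width: 0.699
```

Request:
carry_out --pt "0 0 0.6 0 0 0" --pt "0 0 1 0 0 0" --pt "0 0 1 0 0 0" --pt "0 0.5 0.6 0 0 0" --pt "0 1 0 0 0 0" --pt "0 1 0 0 0 0" --pt "0 1 0 0 0 0" --pt "0 1 0 0 0 0" --pt "0 1 0 0 0 0" --pt "0 1 0 0 0 0"

```text
time_s: 50.8
ee_pos: [390.0, -93.9, 326.6]
orientation: [0.712, 0.702, -0.002, 0.005]
contact_force: [0.8, 0.1, -2.0]
grip_width: 0.7
```

Request:
carry_out --pt "0 1 0 0 0 0" --pt "0 1 0 0 0 0" --pt "0 1 0 0 0 0" --pt "0 1 0 0 0 0" --pt "0 1 0 0 0 0" --pt "0.1 1 0 0 0 0" --pt "0.2 1 0 0 0 0" --pt "0.3 1 0 0 0 0" --pt "0.3 1 0 0 0 0" --pt "0.3 1 0 0 0 0"

```text
time_s: 51.8
ee_pos: [417.9, 167.6, 326.5]
orientation: [0.712, 0.702, -0.0, 0.007]
contact_force: [0.8, -0.5, -2.5]
grip_width: 0.699
```

```bash
python3 - <<'E'
from h import *
pose()
im=robot.camera("top"); cv2.imwrite("pics/tr.png",cv2.resize(im[180:275,135:225],None,fx=6,fy=6,interpolation=cv2.INTER_CUBIC))
E
```

```text
t 51.8 tcp [417.9 167.6 326.5] jaw -0.014 z [ 0.01  -0.011 -1.   ] F [ 0.8 -0.5 -2.5] w 0.699 j [ 0.12 -0.1   2.02 -0.01  1.21  0.13]
```

View pics/tr.png

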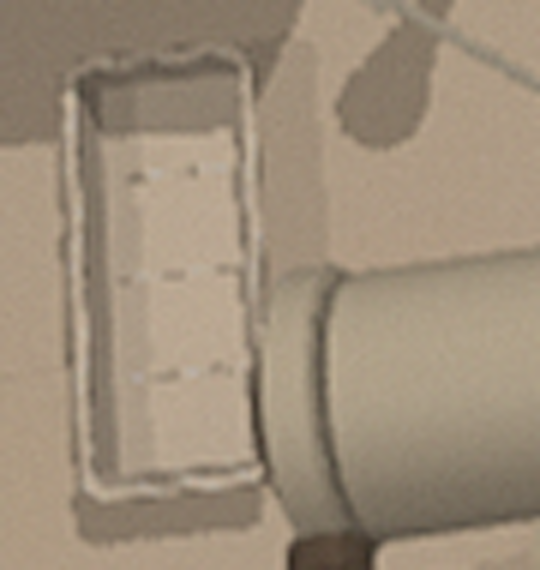

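```bash
python3 - <<'E'
from h import *
P=np.array([px2w("top",(x/6+134.6,y/6+179.6),21) for x,y in((66,70),(250,57),(85,498),(267,478))]);print(P.round(),P.mean(0).round(1))
d=(P[0]+P[1]-P[2]-P[3]);print(np.linalg.norm(P[0]-P[2]),np.linalg.norm(P[0]-P[1]),"yaw",np.arctan2(d[1],d[0]))
E
```

```text
[[598. 486.  21.]
 [603. 397.  21.]
 [390. 469.  21.]
 [397. 382.  21.]] [497.  433.5  21. ]
209.3574934545639 89.79683458944157 yaw 0.0762516262461242
```

Request:
carry_out --pt "0.28 0.95 0 0.1 0.1 0.3" --pt "0.28 0.95 0 0 0 0.3" --pt "0.28 0.95 0 0 0 0.3" --pt "0.28 0.95 0 0 0 0" --pt "0.28 0.95 0 0 0 0" --pt "0.28 0.95 0 0 0 0" --pt "0.28 0.95 0 0 0 0" --pt "0.28 0.95 -0.3 0 0 0" --pt "0.28 0.95 -0.6 0 0 0" --pt "0.28 0.95 -0.6 0 0 0"

```text
time_s: 52.85
ee_pos: [490.2, 417.8, 288.8]
orientation: [0.678, 0.735, 0.003, 0.0]
contact_force: [0.1, -0.5, -2.6]
grip_width: 0.7
```

Request:
carry_out --pt "0.2 0.6 -0.6 0 0 0" --pt "0 0 0 0 0 0" --pt "0 0 0 0 0 0"

```text
time_s: 53.15
ee_pos: [494.5, 435.1, 269.8]
orientation: [0.677, 0.736, 0.001, -0.0]
contact_force: [0.4, -0.7, -2.1]
grip_width: 0.701
```

```bash
python3 - <<'E'
from h import *
pose()
E
```

```text
t 53.1 tcp [494.5 435.1 269.8] jaw 0.085 z [ 0.001  0.002 -1.   ] F [ 0.4 -0.7 -2.1] w 0.701 j [0.54 0.49 1.46 0.   1.19 0.45]
```

Request:
carry_out --pt "0 -0.03 -0.7 0 0 0" --pt "0 0 -0.7 0 0 0" --pt "0 0 -0.5 0 0 0" --pt "0 0 -0.2 0 0 0" --pt "0 0 0 0 0 0"

```text
time_s: 53.65
ee_pos: [494.5, 431.3, 215.5]
orientation: [0.677, 0.736, 0.002, 0.0]
contact_force: [-0.1, -0.6, -3.3]
grip_width: 0.704
```

```bash
python3 - <<'E'
from h import *
pose()
im=robot.camera("side"); cv2.imwrite("pics/tr2.png",cv2.resize(im[120:190,255:360],None,fx=6,fy=6,interpolation=cv2.INTER_CUBIC))
E
```

```text
t 53.6 tcp [494.5 431.3 215.5] jaw 0.082 z [ 0.002  0.002 -1.   ] F [-0.1 -0.6 -3.3] w 0.704 j [0.53 0.56 1.48 0.   1.1  0.45]
```

View pics/tr2.png

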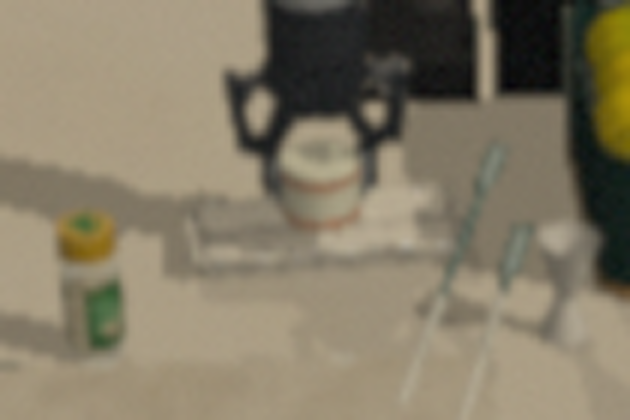

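Request:
carry_out --pt "0 0.1 -0.2 0 0 0" --pt "0 0 -0.3 0 0 0" --pt "0 0 -0.3 0 0 0" --pt "0 0 -0.1 0 0 0"

```text
time_s: 54.1
ee_pos: [495.7, 434.6, 194.4]
orientation: [0.677, 0.736, 0.004, 0.001]
contact_force: [-0.2, -0.8, -3.2]
grip_width: 0.699
```

Request:
carry_out --pt "0 0 -0.08 0 0 0"

```text
time_s: 54.2
ee_pos: [495.6, 434.7, 192.0]
orientation: [0.677, 0.736, 0.004, 0.001]
contact_force: [-0.3, -0.6, -2.4]
grip_width: 0.7
```

Request:
carry_out --pt "0 0 -0.1 0 0 0"

```text
time_s: 54.3
ee_pos: [495.6, 434.7, 189.2]
orientation: [0.677, 0.736, 0.004, 0.001]
contact_force: [-0.3, 0.1, -2.2]
grip_width: 0.699
```

Request:
carry_out --pt "0 0 -0.06 0 0 0"

```text
time_s: 54.4
ee_pos: [495.6, 434.8, 187.7]
orientation: [0.677, 0.736, 0.004, 0.001]
contact_force: [-2.4, 0.3, 4.1]
grip_width: 0.702
```

Request:
carry_out --pt "0 0 0 0 0 0" --pt "0 0 0 0 0 0" --pt "0 0 0 0 0 0" --pt "0 0 0.5 0 0 0" --pt "0 0 1 0 0 0" --pt "0 0 1 0 0 0" --pt "0 0 1 0 0 0" --pt "-0.5 0.2 1 0 0 0" --pt "-1 0.4 1 0 0 0" --pt "-1 0.4 0 0 0 0" --jaw -1

```text
time_s: 55.4
ee_pos: [435.2, 459.2, 340.2]
orientation: [0.679, 0.734, 0.01, 0.003]
contact_force: [0.2, 0.1, 0.9]
grip_width: 0.998
```

Request:
carry_out --pt "-1 0.4 0 0 0 0" --pt "-1 0.4 0 0 0 0" --pt "-1 0.4 0 0 0 0" --pt "-1 0.4 0 0 0 0" --pt "-1 0.4 0 0 0 0" --pt "-1 0.4 0 0 0 0" --pt "0 0 0 0 0 0" --pt "0 0 0 0 0 0"

```text
time_s: 56.2
ee_pos: [277.1, 522.4, 354.6]
orientation: [0.678, 0.735, 0.019, 0.003]
contact_force: [0.7, -1.0, -0.5]
grip_width: 0.998
```

```bash
python3 - <<'E'
from h import *
pose(); dial("d5"); t=robot.camera("top"); s=robot.camera("side")
d=cv2.imread("pics/d5.png")
a=t[140:310,135:490]; a=cv2.resize(a,None,fx=2.2,fy=2.2,interpolation=cv2.INTER_CUBIC)
b=cv2.resize(s[130:350,220:400],None,fx=1,fy=1)
c=np.zeros((600,a.shape[1],3),np.uint8); c[:a.shape[0]]=a; c[a.shape[0]:a.shape[0]+220,:180]=b
dd=cv2.resize(d,None,fx=.55,fy=.55); c[a.shape[0]:a.shape[0]+dd.shape[0],190:190+dd.shape[1]]=dd
tr=cv2.resize(s[130:190,255:360],None,fx=2.6,fy=2.6,interpolation=cv2.INTER_CUBIC); c[a.shape[0]:a.shape[0]+tr.shape[0],470:470+tr.shape[1]]=tr
cv2.imwrite("pics/fin.png",c)
E
python3 dialfit.py pics/d5.png
```

```text
t 56.2 tcp [277.1 522.4 354.6] jaw 0.08 z [ 0.03   0.025 -0.999] F [ 0.7 -1.  -0.5] w 0.998 j [ 0.88  0.23  1.62 -0.01  1.26  0.8 ]
centre [229.6 228.3] rms 1.87
pics/d5.png 839 [198.  199.3] g by axis 494.0 by hub-centroid 492.0 456.0
green edge (148, 143) 489.0 475.0
green edge (163, 165) 479.0 461.0
green edge (156, 154) 485.0 470.0
green edge (268, 128) 748.0 751.0
green edge (262, 152) 755.0 760.0
```

View pics/fin.png

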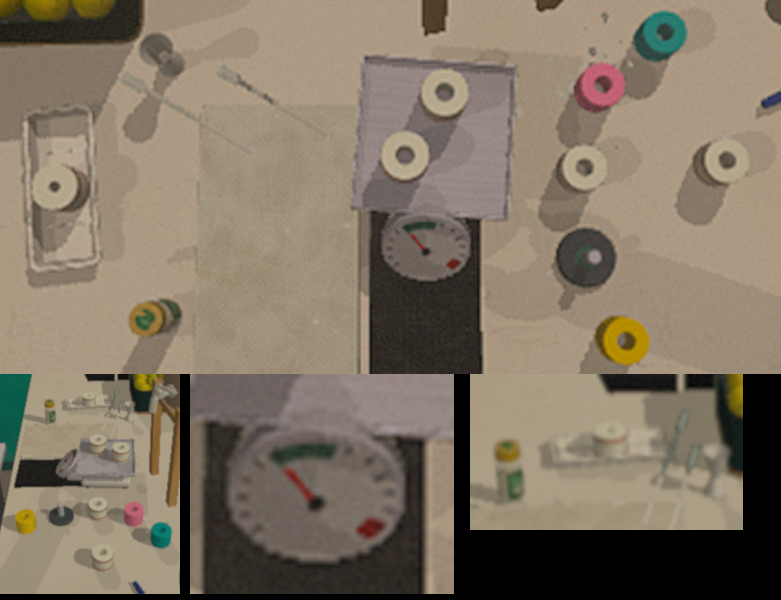

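```bash
python3 - <<'E'
from h import *
print(robot.job_done())
E
```

```text
the job is handed in; nothing more can be done
None
```

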